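# Tare the solvent scale with the bottle on its pan

## Robot

A 6-joint arm with a two-finger parallel gripper is mounted at the origin on a cart in front of the work surface, level with it; the furniture and walls round the work are solid. World frame = base frame: x ahead of the robot, y to its left, z up, the work surface at z = 0. Lengths are in mm, angles in rad, forces in N, time in s.
With the tool pointing down it reaches from about 275 to 975 mm from the base axis. Payload 8.4 kg.
Tool frame: the origin (TCP) lies midway between the tips of the shut fingers; the grasp point (between the pads) lies 19 mm behind it; z points along the fingers, y is the line along which they close (so a half turn about z gives the same grasp; the last joint's range is limited). The gripper opens to 92 mm and grips with 3 to 60 N. Pads are 20 mm wide; open, the fingers measure 128 mm over their backs; the gripper's body (75 mm by 189 mm) begins 69 mm behind the grasp point.
Start: joints at [-1.324, 0.353, 1.633, -0, 1.155, -0.002], TCP at [153.899, -605.758, 214.583] pointing down, gripper open.
Joint ranges: [-2.63, 2.63], [-0.92, 2.1], [0.06, 2.66], [-1.3, 4.44], [0, 2.69], [-3.02, 3.02]. Speed limits (rad/s): [2.22, 2.22, 2.79, 3.14, 3.14, 3.14].

## Interface

Orientations are given as a unit quaternion [x, y, z, w].
In Python, from cell import env gives the robot as it stands.
- The arm moves only by the tool play_rows, never from a script. Its argument "series" is one flat list of numbers, 7 for each row, row after row: the shift along the tool's x, y, z normalised to -1 to 1, where 1 is 0.4 m, then the turn, a rotation vector about the tool's x, y, z normalised to -1 to 1, where 1 is 360 degrees, then the opening, from -1 (shut) to 1 (fully open), so that 0 is half open. In form: [dx, dy, dz, rx, ry, rz, gripper, dx, dy, dz, rx, ry, rz, gripper, ...]. A call has 1 to 10 rows; each row is the pose to reach, as a shift and turn from the pose commanded when the call began, along the tool's axes at that moment, turning the shorter way round; what a row does not reach only later rows make up. A row lasts 1/10 s, in which the tool goes at most 50 mm and 8.59 degrees, less where a joint would pass 70% of its speed; a pose out of reach is approached as far as the arm can. A call with a number of a shift or a turn outside -1 to 1 is refused whole. A call with a gripper value outside its range is refused whole. The fingers move at their own pace and stop on an object; "newtons" is the grip in N (left out, the last holds). Time passes only in rows, so rows that repeat a pose let the fingers close. It gives the time, the measured TCP pose, the force, the opening and the grip force at its end, in the units of the state.
- env.state(): the state, without advancing time (a new reading comes with each control period).
- env.get_image(name): name is "side" or "top" or "wrist"; returns a dict with "pixels" (480x640x3 uint8, red, green, blue), "fx", "fy", "cx", "cy" (pixels), "R" (3x3) and "t" (3): a world point X has camera coordinates R X + t. Camera axes: x right, y down, z forward; pixel columns grow to the right and rows downward; lengths in mm; the calibration is good to about 2 mm. A picture is of the moment at which its call begins. There is no depth.
- env.hand_in(): hands the job in; it is judged then, once.
The state is a dict: "time": time; "joints": joint angles; "joint_vel": joint speeds; "joint_efforts": joint torques, N m; "ee_pos": TCP position; "orientation": TCP orientation; "wrist_force": force on the tool from outside, world axes, zero at the start; "ft_torque": the same for the moment, N m; "finger_gap": finger opening in mm; "grasp_force": force on a finger pad.
Only numpy, scipy, OpenCV 4.12 (cv2) and the standard library are available. Lean on these libraries where they do the work, as an engineer would, in place of code of your own. Each camera call takes 0.05 s, during which the arm holds its last target. There are 200 camera calls.

## Task

I am about to weigh solvent by difference on the spring scale, which is used here because nothing electric may stand near the vapour. Stand the 100 mL screw-cap bottle upright on the scale's pan, gently and without pushing the pan down to its stop, and let go of it; then tare the scale: turn the dial ring by the round grip in its middle until its zero mark stands at the tip of the pointer, and let go. Do not tip the bottle, and leave the other things on the bench where they are.

Things in the scene. Friction and masses are not known exactly. Their poses are not given: they have to be found in the camera images.
- bottle: Clear 100 mL glass bottle with grey screw cap, 56 mm in diameter, 108 mm high; straight-sided up to 48 mm, then narrowing evenly to 34 mm at the cap. 0.25 to 0.46 kg, not known beforehand. Origin: centre of its underside. Starts upright on the worktop left or right of the scale; a low white carton is on the other side.
- scale: Mechanical spring scale, fixed; white housing 257 mm deep (x), 190 wide, 117 high. Origin: under it on the worktop, 157 mm behind its front edge; x from front (dial, facing the robot) to back (pan), z up; yaw within 0.2 rad. The front slopes 35 deg from level; the dial's axis meets it at (-0.095, 0, 0.074) along the outward normal (-0.574, 0, 0.819); 12 o'clock is towards (0.819, 0, 0.574).
- pan_centre (a point): Centre of the pan's flat floor, where the bottle shall stand. Round steel pan over the back of the housing, floor 138 mm above the worktop when empty, 119 mm in diameter, in a rim 5 mm higher. It sinks straight down on a spring, 1 mm per newton (2.4 to 4.5 mm under the bottle); its stop, at 11 to 11.5 mm, must not be reached.
- pan (a joint): How far the pan has sunk, m; 0 when empty.
- pointer (a joint): Angle of the dial's black needle, rad. 0 (empty pan): towards 12 o'clock, up the slope. Grows clockwise as seen by someone looking at the dial, one turn (6.283) per 1 kg on the pan: 1.5 to 2.9 under the bottle.
- pointer_tip (a point): Tip of the needle, 48 mm from the dial's axis, 5 mm above the sloping face, under the clear window.
- tare_ring (a joint): Angle of the dial ring, rad: 0 with its zero mark at 12 o'clock, grows clockwise as seen by someone looking at the dial. Turns freely both ways (stops only beyond a full turn), stays where it is left, needs 0.1 N m, does not drag the pointer. Starts at -0.9 to -0.1. The scale reads zero when tare_ring equals pointer, or differs by a full turn.
- zero_mark (a point): Zero of the ring's scale, 48 mm from the dial's axis, 5 mm above the sloping face: the only black wedge among the thin strokes on the white card (50 divisions a turn, 7.2 deg or 6 mm each), with a white line beside it on the grey fluted rim. The ring is 136 mm in diameter and 12 mm high; card, rim, window and grip turn as one.
- knob_top (a point): Centre of the top of the ring's black round grip, on the dial's axis, 45 mm above the sloping face. The grip is 42 mm in diameter, stands 33 mm out from the window and can be gripped at any angle about its axis. A white line on its top points to the zero mark.
- filter_box: Low white carton, 70 x 100 x 45 mm; bystander. Origin: centre of its underside.
- beaker: Small clear beaker, 45 mm in diameter, 56 mm high; bystander. Origin: centre of its underside.
- vial_carton: Open carton of vials, about 91 x 108 x 67 mm over its flaps; bystander. Origin: on its underside.
- wash_bottle: Plastic wash bottle with a bent spout, 67 mm wide, 215 mm high, 108 mm over the spout; bystander. Origin: on its underside.
- tip_box: Pipette tip box with a clear lid, 86 x 116 x 73 mm; bystander. Origin: centre of its underside.
- pipette: Pipette lying on the worktop, 296 mm long, 28 mm high; bystander. Origin: on its underside near the middle.
There are look-alikes about, which are no part of the job. What is shaped like the bottle but black or blue is not meant.

How it is judged:
By the outcome, as a careful person would: the job done as asked, in the order asked, and still so for the second after the job is handed in, with the robot touching nothing.
It also fails if it takes over 72 s, if anything falls off the work surface, if the arm or the gripper's body presses on something with over 40 N, if the wrist force passes 120 N, or if a joint passes its speed limit or range.

## Working session

There is one attempt and no reset: what is moved stays moved. The work goes in short steps, Python scripts to look and compute and a tool call to move; the robot and the scene stay as the last step left them, time stands still between calls to the robot, and variables do not carry over. Pictures are saved under pics/ and viewed, at most 10 in all, crops included, and the job is handed in when it is done.

Besides the shell and the picture viewer there is one more tool, called after "Emit:" as name(argument=value, ...) on one line, values as JSON. play_rows: Moves the arm, as the interface text tells. Scaled input: -1 to 1 covers 0.4 m each way for a shift and 360 degrees each way for a turn. Its arguments: {"type":"object","properties":{"series":{"type":"array"},"newtons":{"type":"number"}},"required":["series"]}

```bash
ls; mkdir -p pics; cat > h.py <<'E'
import numpy as np, cv2, json, os
from scipy.spatial.transform import Rotation as Rot
from cell import env
def grab(name, fn=None):
    im=env.get_image(name)
    for k in("R","t"): im[k]=np.array(im[k],float)
    im["bgr"]=cv2.cvtColor(np.asarray(im["pixels"]),cv2.COLOR_RGB2BGR)
    if fn: cv2.imwrite("pics/"+fn,im["bgr"])
    return im
def ray(im,u,v):
    d=im["R"].T@np.array([(u-im["cx"])/im["fx"],(v-im["cy"])/im["fy"],1.])
    return -im["R"].T@im["t"], d/np.linalg.norm(d)
def onz(im,u,v,z):
    o,d=ray(im,u,v); return o+d*(z-o[2])/d[2]
def onplane(im,u,v,p,n):
    o,d=ray(im,u,v); return o+d*np.dot(np.array(p)-o,n)/np.dot(d,n)
def proj(im,X):
    c=im["R"]@np.array(X,float)+im["t"]; return np.array([im["fx"]*c[0]/c[2]+im["cx"],im["fy"]*c[1]/c[2]+im["cy"]])
def move(Rt,p):
    """units for target rotation Rt (3x3), tcp p, from current measured pose"""
    s=env.state(); R0=Rot.from_quat(s["orientation"])
    d=R0.inv().apply(np.array(p)-np.array(s["ee_pos"]))/400
    r=(R0.inv()*Rot.from_matrix(Rt)).as_rotvec()/(2*np.pi)
    print("shift",d.round(4),"turn",r.round(4), "rows>=",np.linalg.norm(d)*8,np.linalg.norm(r)*360/8.59)
E
python3 - <<'E'
from h import *
for n in("top","side"):
    im=grab(n,n+"0.png"); print(n,im["fx"],im["cx"],im["cy"],"cam at",-im["R"].T@im["t"],im["R"].round(3).tolist())
print(env.state())
E
```

```text
pics
top 482.7563036057925 320.5315954288242 242.61516902642632 cam at [  30.50228804 -169.24322992 1515.62969823] [[0.326, -0.946, -0.007], [-0.88, -0.301, -0.367], [0.345, 0.125, -0.93]]
side 518.5429512457617 315.48029904174786 246.07259826349113 cam at [ -24.88558844 1297.27747887  986.48484352] [[-0.917, -0.397, -0.027], [-0.193, 0.503, -0.843], [0.348, -0.768, -0.538]]
{'time': 0.1, 'joints': array([-1.32436922e+00,  3.53586611e-01,  1.63404176e+00,  6.30677010e-06,
        1.15517449e+00, -2.42635709e-03]), 'joint_vel': array([ 0.00023803, -0.00103124, -0.00153009, -0.00066352,  0.00014391,
        0.00174914]), 'joint_efforts': array([-4.61841828e-04, -5.94904375e+01, -3.34931195e+01,  6.98059495e-02,
        1.82444783e-02, -1.45240193e-05]), 'ee_pos': array([ 153.81454487, -605.33498797,  213.94163845]), 'orientation': array([ 9.92268953e-01,  1.24104631e-01, -7.07768044e-05, -6.00954090e-04]), 'wrist_force': array([-0.25067116,  0.03864279,  0.62324405]), 'ft_torque': array([ 0.00091455, -0.05782258, -0.06454243]), 'grasp_force': 0.0, 'finger_gap': 91.8646186830985}
```

View pics/top0.png

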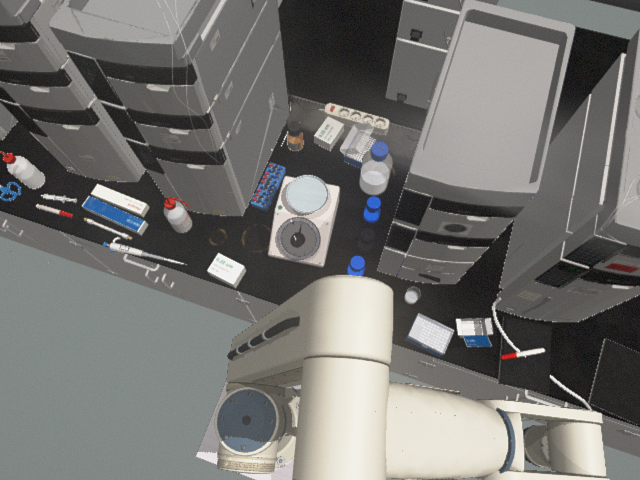

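View pics/side0.png

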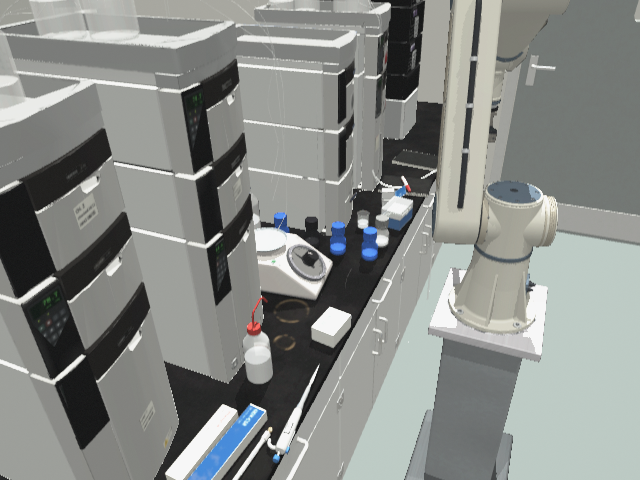

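The scale is seen at (303,220) in the top view, with its dial at (297,240) and pan at (306,195). The carton is on its left at (226,270). To its right are blue and black look-alikes and something clear at (413,296), which in the side view is near (383,230). I'll zoom in.

```bash
python3 - <<'E'
from h import *
t=grab("top");s=grab("side")
a=cv2.resize(t["bgr"][170:320,240:440],(800,600),interpolation=cv2.INTER_CUBIC)
b=cv2.resize(s["bgr"][190:310,240:400+20],(800,533),interpolation=cv2.INTER_CUBIC)
c=np.vstack([cv2.resize(a,(400,300)),cv2.resize(b,(400,266))])
cv2.imwrite("pics/c1.png",b)
cv2.imwrite("pics/c2.png",a)
print(onz(t,413,296,0),onz(t,413,296,100),onz(s,383,243,0),onz(t,297,240,80),onz(t,306,195,138))
E
```

```text
[ 513.79299594 -308.25447317    0.        ] [ 481.90587282 -299.08262576  100.        ] [ 3.98081142e+02 -2.15878803e+02 -1.13686838e-13] [547.02166619  98.26402471  80.        ] [680.88269246 113.26171535 138.        ]
```

View pics/c1.png

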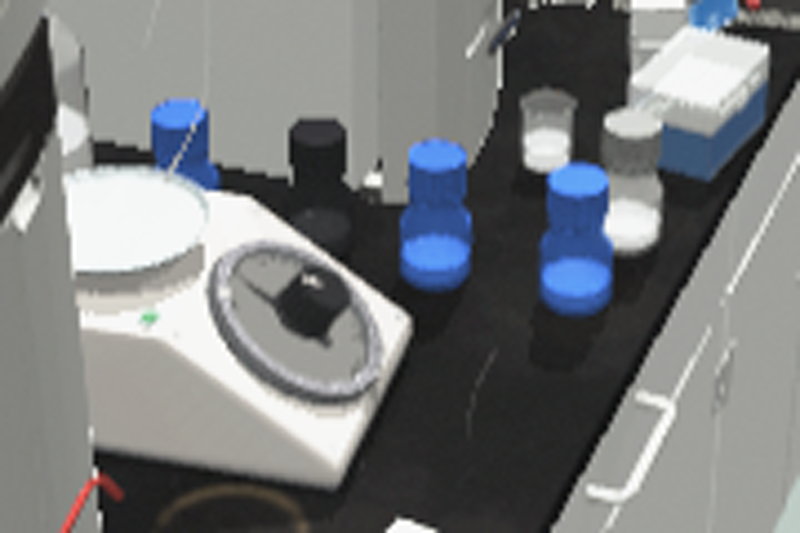

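View pics/c2.png

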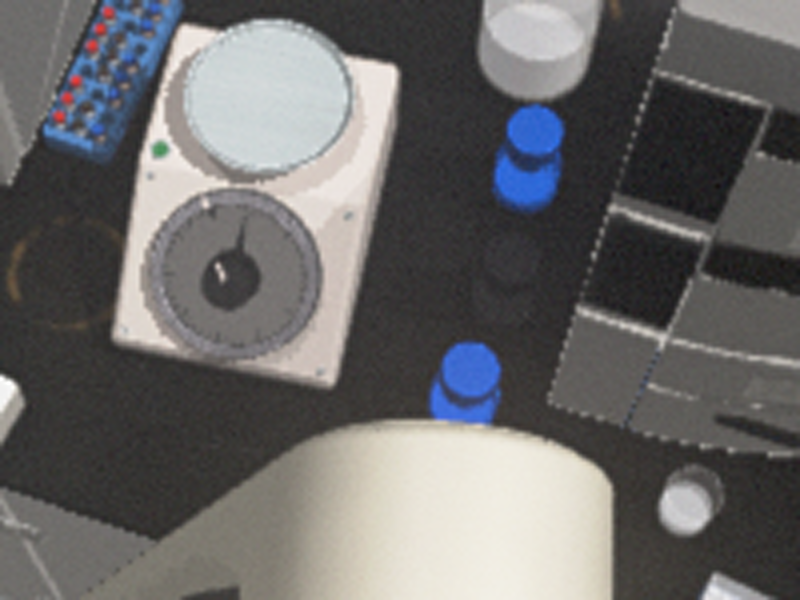

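In the side view crop the clear bottle with the grey cap is at (632,180), partly behind a blue one; the beaker is at (547,130). The top crop shows the pan at (268,95), the dial centre at about (233,275), the needle at 12 o'clock, and the ring's white line at (207,203). The arm hides the bottle there.

```bash
python3 - <<'E'
from h import *
s=grab("side")
k=.225
for u,v,z in((633,118,108),(632,228,0),(633,108,108)): print(onz(s,240+u*k,190+v*k,z).round(1))
# blue bottles on side
for u,v in((437,275),(577,297)): print("blue base",onz(s,240+u*k,190+v*k,0).round(1))
for u,v in((437,152),(579,178)): print("blue cap",onz(s,240+u*k,190+v*k,108).round(1))
p=onz(s,240+633*k,190+118*k,108)
Rd=Rot.from_quat(env.state()["orientation"]).as_matrix()
print(Rd.round(3))
move(Rd,[380,-230,330])
E
```

```text
[ 404.  -212.6  108. ]
[ 404.1 -225.7   -0. ]
[ 408.7 -227.8  108. ]
blue base [ 525.  -105.4    0. ]
blue base [ 413.7 -115.3    0. ]
blue cap [ 526.5 -110.3  108. ]
blue cap [ 414.3 -111.8  108. ]
[[ 0.969  0.246 -0.   ]
 [ 0.246 -0.969  0.001]
 [ 0.    -0.001 -1.   ]]
shift [ 0.7791 -0.7709 -0.2889] turn [ 0. -0. -0.] rows>= 9.068131565346775 1.8513126080414194e-16
```

Emit:
play_rows(series=[0.2,-0.2,-0.15,0,0,0,1,0.39,-0.385,-0.288,0,0,0,1,0.58,-0.58,-0.288,0,0,0,1,0.779,-0.771,-0.288,0,0,0,1,0.779,-0.771,-0.288,0,0,0,1,0.779,-0.771,-0.288,0,0,0,1,0.779,-0.771,-0.288,0,0,0,1,0.779,-0.771,-0.288,0,0,0,1,0.779,-0.771,-0.288,0,0,0,1,0.779,-0.771,-0.288,0,0,0,1])

```text
time: 1.25
ee_pos: [382.2, -226.5, 331.0]
orientation: [0.992, 0.126, 0.001, -0.0]
wrist_force: [-0.1, -1.1, -0.0]
finger_gap: 92.2
grasp_force: 0.0
```

```bash
python3 - <<'E'
from h import *
w=grab("wrist","w1.png"); t=grab("top","t1.png")
st=env.state(); print(st["ee_pos"],st["time"],st["joints"].round(3))
print("cam",-w["R"].T@w["t"],w["fx"],w["R"].round(2).tolist())
for n,p in(("bottle cap",(404,-217,108)),("base",(404,-217,0))): print(n,proj(w,p),proj(t,p))
cv2.imwrite("pics/c3.png",np.hstack([cv2.resize(w["bgr"],(400,300)),cv2.resize(t["bgr"][190:340,260:460],(400,300),interpolation=cv2.INTER_CUBIC)]))
E
```

```text
[ 380.60098804 -229.14012187  330.08553434] 1.35 [-0.545 -0.041  1.847 -0.     1.335  0.774]
cam [ 452.37713596 -208.2065545   500.34963797] 409.0413109553044 [[0.25, -0.97, 0.0], [-0.93, -0.24, 0.26], [-0.25, -0.07, -0.97]]
bottle cap [310.42900761 172.09685927] [379.82746253 310.70705249]
base [311.20702583 160.93709017] [376.16261768 318.72469289]
```

View pics/c3.png

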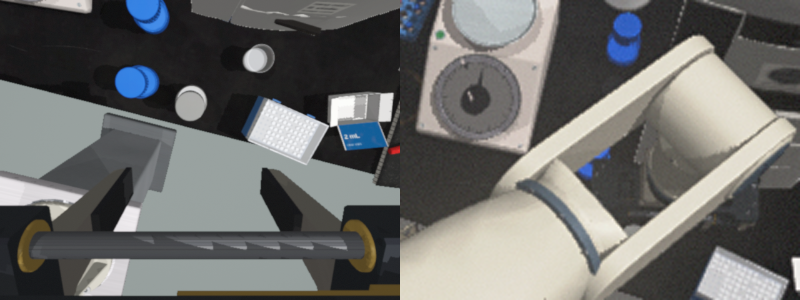

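The left half (wrist view) shows the cap at full-image pixel (305,165), close to the predicted (310,172). The blue bottle is beside it on the left, with the tip box at (460,210) and the beaker at (413,93). Next I'll measure the cap, the scale and the nearby obstacles.

```bash
python3 - <<'E'
from h import *
w=grab("wrist"); t=cv2.imread("pics/top0.png"); T=grab("top")
hsv=cv2.cvtColor(w["bgr"],cv2.COLOR_BGR2HSV)
m=((hsv[...,1]<45)&(hsv[...,2]>120)).astype(np.uint8)
m[:, :250]=0;m[:,370:]=0;m[:110]=0;m[215:]=0
n,l,st,c=cv2.connectedComponentsWithStats(m)
for i in range(1,n):
    if st[i,4]>100: print("wrist blob",st[i],c[i].round(1))
for u,v in((305,165),(305,158)):
    print(onz(w,u,v,108).round(1))
# two-view check: wrist + side
S=grab("side"); 
def tri(a,b):
    (o1,d1),(o2,d2)=a,b; A=np.array([d1,-d2]).T; k=np.linalg.lstsq(A,o2-o1,rcond=None)[0]; return (o1+d1*k[0]+o2+d2*k[1])/2,np.linalg.norm(o1+d1*k[0]-o2-d2*k[1])
print(tri(ray(w,305,160),ray(S,240+633*.225,190+118*.225)))
# scale corners
for nm,u,v,z in(("FL",113,343,31),("FR",335,387,31),("BR",398,68,117),("BL",185,25,117)):
    print(nm,onz(T,240+u/4,170+v/4,z).round(1))
print("pan",onz(T,240+268/4,170+95/4,143).round(1))
print("stack base L",onz(T,245,213,0).round(),onz(T,288,100,0).round(),"R",onz(T,380,278,0).round(), "rack",onz(T,258,205,30).round())
for nm,u,v,z in (("tipbox TL",250*1.6,95*1.6,73),("tipbox BL",243*1.6,140*1.6,73)): print(nm,onz(w,u,v,z).round())
cv2.imwrite("pics/c4.png",cv2.resize(w["bgr"][110:250,240:430],(760,560),interpolation=cv2.INTER_CUBIC))
E
```

```text
wrist blob [ 278  135   51   56 2191] [302.8 162.4]
wrist blob [250 189 100  26 895] [292.5 205.1]
[ 407.3 -213.2  108. ]
[ 413.7 -211.6  108. ]
(array([ 408.11522704, -213.26773669,  106.53198587]), np.float64(7.657527914361955))
FL [482.  177.5  31. ]
FR [504.9  -6.7  31. ]
BR [753.5  23.9 117. ]
BL [734.9 202.4 117. ]
pan [683.7 110.7 143. ]
stack base L [612. 318.   0.] [1106.  343.    0.] R [ 538. -190.    0.] rack [643. 278.  30.]
tipbox TL [ 441. -305.   73.]
tipbox BL [ 365. -316.   73.]
```

View pics/c4.png

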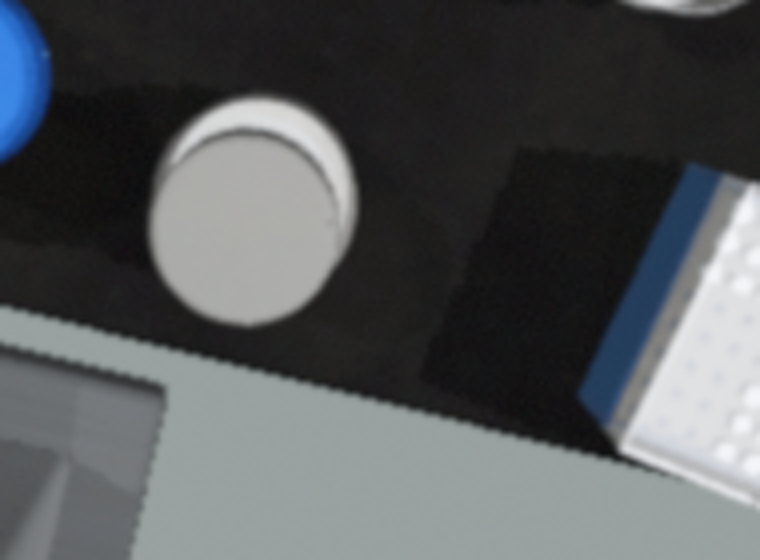

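The crop shows the cap as a disc at (247,228) with radius 97, which is full-image pixel (301.8,167.0), radius 24. There's clear room around it.

```bash
python3 - <<'E'
from h import *
w=grab("wrist")
p=onz(w,240+247/4,110+228/4,108); q=onz(w,240+344/4,110+228/4,108); print(p,np.linalg.norm(p-q)*2)
S=grab("side"); print(proj(S,[p[0],p[1],108]),"seen",240+633*.225,190+118*.225, proj(S,[p[0],p[1],0]))
# scale frame: yaw from corners
FL,FR,BR,BL=[np.array(x) for x in((482,177.5),(504.9,-6.7),(753.5,23.9),(734.9,202.4))]
for a,b in((FL,BL),(FR,BR)): d=b-a; print("yaw x",np.arctan2(d[1],d[0]),np.hypot(*d))
for a,b in((FR,FL),(BR,BL)): d=b-a; print("yaw y",np.arctan2(-d[0],d[1]),np.hypot(*d))
a=-0.55
# candidate: keep current orientation closing direction
s=env.state();R=Rot.from_quat(s["orientation"]).as_matrix();print("closing",R[:,1])
move(R,[p[0],p[1],150]); move(R,[p[0],p[1],74])
E
```

```text
[ 403.24934499 -212.51427479  108.        ] 46.07427358055452
[382.61920954 216.59912546] seen 382.425 216.55 [381.31496598 243.19422921]
yaw x 0.09814157744184382 254.1228443095976
yaw x 0.12247324971424761 250.4761864928481
yaw y 0.12368676878588053 185.61802175435443
yaw y 0.10382697848958886 179.46645926189106
closing [ 2.44246441e-01 -9.69713145e-01 -3.05170386e-04]
shift [ 0.0701 -0.0305  0.4484] turn [0. 0. 0.] rows>= 3.6392380266374356 0.0
shift [ 0.0702 -0.0305  0.6384] turn [0. 0. 0.] rows>= 5.144058080898372 0.0
```

Emit:
play_rows(series=[0.07,-0.0305,0.1,0,0,-0.1337,1,0.07,-0.0305,0.2,0,0,-0.1337,1,0.07,-0.0305,0.3,0,0,-0.1337,1,0.07,-0.0305,0.4,0,0,-0.1337,1,0.07,-0.0305,0.448,0,0,-0.1337,1,0.07,-0.0305,0.448,0,0,-0.1337,1,0.07,-0.0305,0.448,0,0,-0.1337,1,0.07,-0.0305,0.448,0,0,-0.1337,1])

```text
time: 2.4
ee_pos: [404.0, -212.2, 150.7]
orientation: [0.857, 0.516, 0.0, 0.0]
wrist_force: [0.3, -0.2, 0.7]
finger_gap: 92.0
grasp_force: 0.0
```

```bash
python3 - <<'E'
from h import *
s=env.state();R=Rot.from_quat(s["orientation"]).as_matrix();print(s["ee_pos"],s["joints"].round(3),R.round(3))
move(R,[403.2,-212.5,74])
E
```

```text
[ 404.0167968  -212.24424679  150.68094739] [-4.870e-01  1.700e-01  2.045e+00 -0.000e+00  9.260e-01 -1.000e-03] [[ 0.467  0.884  0.   ]
 [ 0.884 -0.467 -0.   ]
 [-0.     0.    -1.   ]]
shift [-0.0015 -0.0016  0.1917] turn [-0.  0. -0.] rows>= 1.5337144792222055 7.405249825258229e-16
```

Emit:
play_rows(series=[-0.0015,-0.0016,0.1,0,0,0,1,-0.0015,-0.0016,0.19,0,0,0,1,-0.0015,-0.0016,0.19,0,0,0,1,-0.0015,-0.0016,0.19,0,0,0,0,-0.0015,-0.0016,0.19,0,0,0,-0.2,-0.0015,-0.0016,0.19,0,0,0,-0.5,-0.0015,-0.0016,0.19,0,0,0,-0.5,-0.0015,-0.0016,0.19,0,0,0,-0.5,-0.0015,-0.0016,0.19,0,0,0,-0.5,-0.0015,-0.0016,0.19,0,0,0,-0.5], newtons=25)

```text
time: 3.4
ee_pos: [403.9, -212.0, 74.9]
orientation: [0.855, 0.518, 0.0, 0.001]
wrist_force: [1.5, -0.4, -1.1]
finger_gap: 40.6
grasp_force: 24.3
```

Emit:
play_rows(series=[0,0,-0.02,0,0,0,-0.5,0,0,-0.06,0,0,0,-0.5,0,0,-0.12,0,0,0,-0.5,0,0,-0.2,0,0,0,-0.5,0,0,-0.3,0,0,0,-0.5,0,0,-0.4,0,0,0,-0.5,0,0,-0.5,0,0,0,-0.5,0,0,-0.59,0,0,0,-0.5,0,0,-0.59,0,0,0,-0.5])

```text
time: 4.3
ee_pos: [404.9, -212.5, 315.3]
orientation: [0.855, 0.518, 0.002, 0.003]
wrist_force: [1.0, -0.7, -4.0]
finger_gap: 40.7
grasp_force: 24.0
```

```bash
python3 - <<'E'
from h import *
T=grab("top"); S=grab("side"); w=grab("wrist")
s=env.state(); print(s["ee_pos"],s["wrist_force"],s["finger_gap"],s["grasp_force"],s["time"])
hsv=cv2.cvtColor(T["bgr"],cv2.COLOR_BGR2HSV)
print("pan px hsv",hsv[195,306],"housing",hsv[220,335-8])
m=((hsv[...,0]>80)&(hsv[...,0]<110)&(hsv[...,1]>12)&(hsv[...,2]>140)).astype(np.uint8); k=np.zeros_like(m);k[170:220,275:335]=1;m*=k
m=cv2.morphologyEx(m,cv2.MORPH_OPEN,np.ones((3,3)))
n,l,st,c=cv2.connectedComponentsWithStats(m); i=1+np.argmax(st[1:,4]); print(st[i],c[i])
cs=max(cv2.findContours(m,0,2)[0],key=cv2.contourArea); e=cv2.fitEllipse(cs); print(e)
print("pan rim z143",onz(T,*e[0],143),"centroid z140",onz(T,*c[i],140))
a=cv2.resize(T["bgr"][165:275,255:355],(400,440),interpolation=cv2.INTER_CUBIC)
b=cv2.resize(S["bgr"][150:260,240:350],(400,400),interpolation=cv2.INTER_CUBIC)
cv2.imwrite("pics/c5.png",np.hstack([a[:400],b]))
E
```

```text
[ 402.16595773 -211.08200444  309.20838735] [ 0.30845089  1.05897502 -3.82123993] 40.526172113919095 23.951131168578286 4.45
pan px hsv [ 96   7 194] housing [ 10  21 214]Traceback (most recent call last):
  File "<stdin>", line 8, in <module>
    return _wrapfunc(a, 'argmax', axis=axis, out=out, **kwds)
    return bound(*args, **kwds)
ValueError: attempt to get argmax of an empty sequence
```

```bash
python3 - <<'E'
from h import *
T=grab("top"); S=grab("side")
s=env.state(); print(s["ee_pos"],s["wrist_force"])
b,g,r=[T["bgr"][...,i].astype(int) for i in range(3)]
m=((b-r>=0)&(r>140)).astype(np.uint8); k=np.zeros_like(m);k[165:225,275:340]=1;m*=k
m=cv2.morphologyEx(m,cv2.MORPH_CLOSE,np.ones((3,3)));m=cv2.morphologyEx(m,cv2.MORPH_OPEN,np.ones((3,3)))
cs=max(cv2.findContours(m,0,2)[0],key=cv2.contourArea); cs=cv2.convexHull(cs); e=cv2.fitEllipse(cs); print(e)
c=onz(T,*e[0],141); print("pan",c)
for d in((20,0),(-20,0),(0,20),(0,-20)): pass
print("diam expected px", np.linalg.norm(proj(T,c+[0,62,0])-proj(T,c-[0,62,0])))
v=T["bgr"].copy(); cv2.drawContours(v,[cs],-1,(0,0,255),1)
a=cv2.resize(v[165:275,255:355],(400,440),interpolation=cv2.INTER_CUBIC)
b=cv2.resize(S["bgr"][150:260,240:350],(400,400),interpolation=cv2.INTER_CUBIC)
cv2.imwrite("pics/c5.png",np.hstack([a[:400],b]))
E
```

```text
[ 402.03864714 -211.0175236   308.60093676] [-0.49146791 -0.30973558 -4.69305905]
((306.7032470703125, 193.44778442382812), (37.62710189819336, 42.2230339050293), 81.5060043334961)
pan [685.40627544 112.38340969 141.        ]
diam expected px 38.288479884292165
```

View pics/c5.png

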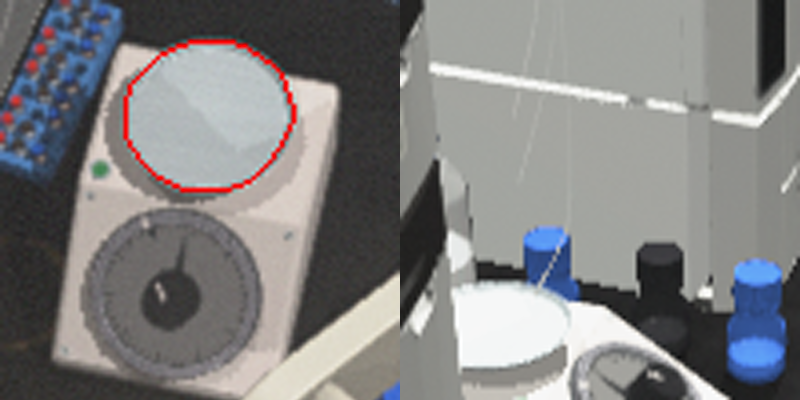

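The outline fits the pan well. Its centre is at about (685,112.5), and its measured diameter agrees with the known size. I'll carry the bottle inward first to stay clear of the right-hand stack, then out to the pan.

Emit:
play_rows(series=[0.04,-0.017,0,0,0,-0.01,-0.5,0.1,-0.042,0,0,0,-0.025,-0.5,0.17,-0.072,0,0,0,-0.04,-0.5,0.25,-0.106,0,0,0,-0.055,-0.5,0.33,-0.14,0,0,0,-0.07,-0.5,0.4,-0.17,0,0,0,-0.085,-0.5,0.45,-0.191,0,0,0,-0.095,-0.5,0.487,-0.2065,0,0,0,-0.1027,-0.5,0.487,-0.2065,0,0,0,-0.1027,-0.5])

```text
time: 5.45
ee_pos: [419.5, 0.9, 309.0]
orientation: [0.646, 0.763, -0.001, -0.001]
wrist_force: [1.0, 0.0, -4.0]
finger_gap: 40.4
grasp_force: 24.0
```

```bash
python3 - <<'E'
from h import *
s=env.state();R=Rot.from_quat(s["orientation"]).as_matrix();print(s["ee_pos"],s["joints"].round(3),s["grasp_force"],s["finger_gap"]);print(R.round(3))
S=grab("side");
a=.16; 
Rt=np.array([[-np.sin(a),np.cos(a),0],[np.cos(a),np.sin(a),0],[0,0,-1.]])
move(Rt,[685,112.5,248])
E
```

```text
[419.54937552   0.87948559 309.03906147] [-2.000e-03 -6.800e-02  1.917e+00  1.000e-03  1.295e+00 -1.690e-01] 23.959613233309938 40.399148401721874
[[-0.166  0.986 -0.003]
 [ 0.986  0.166  0.001]
 [ 0.001 -0.003 -1.   ]]
shift [0.1691 0.7012 0.1511] turn [-0.0004 -0.0001  0.0007] rows>= 5.8954870317294565 0.03633662204151565
```

Emit:
play_rows(series=[0.012,0.05,0,0,0,0,-0.5,0.031,0.13,0,0,0,0,-0.5,0.053,0.22,0,0,0,0,-0.5,0.077,0.32,0,0,0,0,-0.5,0.101,0.42,0,0,0,0,-0.5,0.125,0.52,0.03,0,0,0,-0.5,0.147,0.61,0.07,0,0,0,-0.5,0.162,0.67,0.11,0,0,0,-0.5,0.169,0.701,0.14,0,0,0,-0.5,0.169,0.701,0.151,0,0,0,-0.5])

```text
time: 6.5
ee_pos: [685.9, 110.8, 247.0]
orientation: [0.647, 0.762, -0.002, -0.001]
wrist_force: [-1.8, -1.1, -4.1]
finger_gap: 40.3
grasp_force: 24.0
```

```bash
python3 - <<'E'
from h import *
s=env.state();R=Rot.from_quat(s["orientation"]).as_matrix();print(s["ee_pos"],s["joints"].round(3),s["grasp_force"],s["finger_gap"],s["wrist_force"],s["time"]);print(R.round(4))
S=grab("side"); T=grab("top")
cv2.imwrite("pics/c6.png",np.hstack([cv2.resize(S["bgr"][130:290,220:350],(400,492),interpolation=cv2.INTER_CUBIC),cv2.resize(T["bgr"][150:313,240:373],(400,492),interpolation=cv2.INTER_CUBIC)]))
move(R,[685,112.5,218])
E
```

```text
[685.87030206 110.78495089 246.98654278] [ 0.158  0.439  1.432 -0.     1.275 -0.004] 23.961899554124102 40.2921550520175 [-1.78127749 -1.12760871 -4.0908356 ] 6.5
[[-1.617e-01  9.868e-01 -3.900e-03]
 [ 9.868e-01  1.617e-01 -9.000e-04]
 [-2.000e-04 -4.000e-03 -1.000e+00]]
shift [0.005  0.0018 0.0768] turn [0.0001 0.     0.    ] rows>= 0.615756103260803 0.004267119878526308
```

View pics/c6.png

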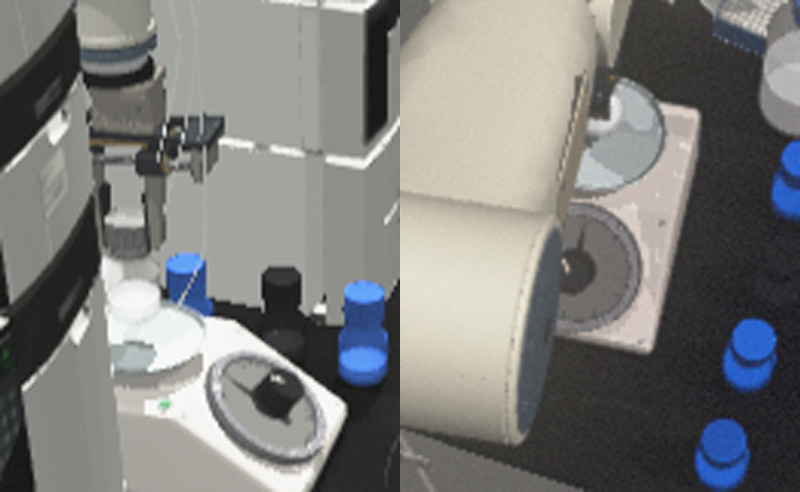

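The bottle hangs upright above the pan, base at about (133,300) in the left half, with no contact yet. I'll lower it slowly.

Emit:
play_rows(series=[0,0,0.02,0,0,0,-0.5,0,0,0.045,0,0,0,-0.5,0,0,0.063,0,0,0,-0.5,0,0,0.075,0,0,0,-0.5,0,0,0.075,0,0,0,-0.5])

```text
time: 7.1
ee_pos: [685.4, 111.4, 219.3]
orientation: [0.647, 0.762, -0.001, -0.0]
wrist_force: [0.6, -1.6, -3.4]
finger_gap: 40.3
grasp_force: 24.0
```

```bash
python3 - <<'E'
from h import *
s=env.state();R=Rot.from_quat(s["orientation"]).as_matrix();print(s["ee_pos"],s["wrist_force"],R[:,2])
E
```

```text
[685.42273265 111.43309288 219.32813352] [ 0.63016093 -1.64661757 -3.44908931] [-1.28979255e-03 -2.25633645e-04 -9.99999143e-01]
```

Emit:
play_rows(series=[0.002,0,0.005,0,0,0,-0.5,0.002,0,0.01,0,0,0,-0.5,0.002,0,0.015,0,0,0,-0.5,0.002,0,0.02,0,0,0,-0.5,0.002,0,0.02,0,0,0,-0.5,0.002,0,0.02,0,0,0,-0.5])

```text
time: 7.7
ee_pos: [686.0, 112.3, 212.3]
orientation: [0.647, 0.762, 0.0, 0.0]
wrist_force: [0.0, 0.3, -4.8]
finger_gap: 40.6
grasp_force: 24.1
```

Emit:
play_rows(series=[0,0,0.0025,0,0,0,-0.5,0,0,0.005,0,0,0,-0.5,0,0,0.0075,0,0,0,-0.5,0,0,0.0075,0,0,0,-0.5])

```text
time: 8.1
ee_pos: [686.1, 112.3, 209.3]
orientation: [0.647, 0.762, 0.0, 0.0]
wrist_force: [1.0, -0.2, -0.9]
finger_gap: 40.5
grasp_force: 24.4
```

```bash
python3 - <<'E'
from h import *
f=[]
for i in range(6):
    w=grab("wrist",f"w2.png" if i==0 else None); f.append(env.state()["wrist_force"])
print(np.mean(f,0),env.state()["ee_pos"])
print("knob approx seen?",proj(w,[590,102,120]))
E
```

```text
[ 0.88267921 -0.63180511 -0.05999242] [686.05127026 112.32699573 209.3297217 ]
knob approx seen? [168.5942833  226.79835229]
```

The weight is now on the pan (wrist force z is about 0). I'll release and retreat straight up.

Emit:
play_rows(series=[0,0,0,0,0,0,-0.05,0,0,0,0,0,0,0.2,0,0,0,0,0,0,0.6,0,0,0,0,0,0,0.6,0,0,0,0,0,0,0.6,0,0,-0.08,0,0,0,0.6,0,0,-0.18,0,0,0,0.6,0,0,-0.28,0,0,0,0.6,0,0,-0.35,0,0,0,0.6,0,0,-0.35,0,0,0,0.6])

```text
time: 9.4
ee_pos: [687.7, 112.7, 354.6]
orientation: [0.647, 0.762, 0.003, 0.003]
wrist_force: [0.0, -0.5, 1.4]
finger_gap: 73.2
grasp_force: 0.0
```

```bash
cat >> h.py <<'E'
PSI=0.11; c_,s_=np.cos(PSI),np.sin(PSI)
N=np.array([-.5736*c_,-.5736*s_,.8192]); U=np.array([.8192*c_,.8192*s_,.5736]); RIGHT=np.cross(U,N)  # as seen by viewer
AX=np.array([552.7,92.0,74.])
def toolR(phi):
    "tool z=-N; closing/x axis turned phi clockwise (viewer) from x=down-slope"
    z=-N; x=-U*np.cos(phi)-RIGHT*np.sin(phi); return np.column_stack([x,np.cross(z,x),z])
def ang(P):
    d=np.array(P)-AX; return np.arctan2(d@RIGHT,d@U)
E
python3 - <<'E'
from h import *
T=grab("top")
print("right",RIGHT)
print("knob pred px",proj(T,AX+45*N),"seen ~",(297.5,240),"->",onz(T,297.5,240,111))
s=env.state();R=Rot.from_quat(s["orientation"]).as_matrix();print(s["ee_pos"],s["joints"].round(3))
move(R,[500,85,350])
p=AX+155*N-50*U; print("view tcp",p)
Rt=toolR(0); print(Rt.round(3)); move(Rt,p)
E
```

```text
right [ 1.09789893e-01 -9.94061060e-01  6.93889390e-18]
knob pred px [297.03383533 242.81225741] seen ~ (297.5, 240) -> [536.37502592  91.00341092 111.        ]
[686.79936862 112.51929958 351.54446656] [ 0.16   0.377  1.301  0.     1.459 -0.003]
shift [ 0.0081 -0.472   0.0019] turn [-0.  0.  0.] rows>= 3.7764375458809365 7.405320171232983e-16
view tcp [423.61690947  77.74331163 172.296     ]
[[-0.814 -0.11   0.57 ]
 [-0.09   0.994  0.063]
 [-0.574 -0.    -0.819]]
shift [ 0.0212 -0.6652  0.4454] turn [-0.073  -0.0771 -0.2335] rows>= 6.406383969446715 10.748855413131768
```

Emit:
play_rows(series=[0.002,-0.12,0,0,0,0,0.6,0.004,-0.24,0,0,0,0,0.6,0.008,-0.36,0,0,0,0,0.6,0.01,-0.47,0.002,-0.0073,-0.0077,-0.0233,0.6,0.012,-0.53,0.03,-0.0146,-0.0154,-0.0467,0.6,0.014,-0.58,0.06,-0.0219,-0.0231,-0.07,0.6,0.016,-0.62,0.1,-0.0292,-0.0308,-0.0934,0.6,0.018,-0.64,0.16,-0.0365,-0.0385,-0.1168,0.6,0.02,-0.66,0.22,-0.0438,-0.0463,-0.14,0.6,0.02,-0.665,0.28,-0.0511,-0.054,-0.1635,0.6])

```text
time: 10.45
ee_pos: [420.1, 76.9, 235.0]
orientation: [0.209, 0.956, 0.011, 0.207]
wrist_force: [0.6, -0.2, -1.0]
finger_gap: 73.4
grasp_force: 0.0
```

```bash
python3 - <<'E'
from h import *
s=env.state(); print(s["ee_pos"],s["joints"].round(3))
move(toolR(0),AX+155*N-50*U)
E
```

```text
[420.12370808  76.94166513 235.0103533 ] [ 0.344 -0.2    2.268 -0.302  0.725 -0.605]
shift [ 0.055  -0.0116  0.1466] turn [-0.0254 -0.0275 -0.0802] rows>= 1.256333586731494 3.7098207629108217
```

Emit:
play_rows(series=[0.014,-0.003,0.037,-0.006,-0.007,-0.02,0.6,0.028,-0.006,0.074,-0.0127,-0.0138,-0.04,0.6,0.042,-0.009,0.11,-0.019,-0.0206,-0.06,0.6,0.055,-0.0116,0.1466,-0.0254,-0.0275,-0.0802,0.6,0.055,-0.0116,0.1466,-0.0254,-0.0275,-0.0802,0.6,0.055,-0.0116,0.1466,-0.0254,-0.0275,-0.0802,0.6])

```text
time: 11.05
ee_pos: [424.8, 77.2, 173.6]
orientation: [-0.046, 0.953, 0.016, 0.298]
wrist_force: [-0.2, -0.1, 0.6]
finger_gap: 73.2
grasp_force: 0.0
```

```bash
python3 - <<'E'
from h import *
w=grab("wrist","w3.png"); s=env.state(); print(s["ee_pos"],s["joints"].round(3),s["time"])
print("axis5",proj(w,AX+5*N),"knob",proj(w,AX+45*N),"12h",proj(w,AX+5*N+48*U),"3h",proj(w,AX+5*N+48*RIGHT))
E
```

```text
[425.82473076  77.71657072 174.66757453] [ 0.243 -0.151  2.493 -0.388  0.211 -1.071] 11.1
axis5 [316.94937688 272.94531071] knob [317.01610787 292.35019183] 12h [317.52589995 325.15037489] 3h [259.43838537 273.49222908]
```

View pics/w3.png

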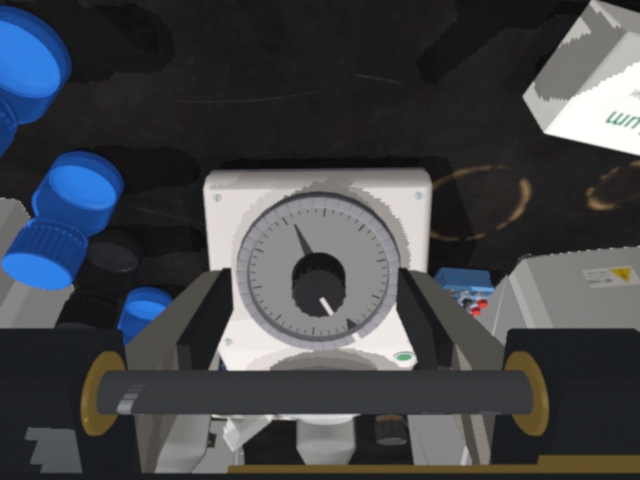

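The picture shows the dial upside down (12 o'clock is downward). The ring is centred at about (319,271), the needle tip at about (296,223), the black wedge at about (350,322) and the grip top at about (318,288). I'll measure these properly.

```bash
cat > dial.py <<'E'
from h import *
def polar(w,ax,r0,r1,h=5,n=1440):
    th=np.arange(n)*2*np.pi/n; r=np.arange(r0,r1,0.5)
    P=ax+h*N+ (np.cos(th)[None,:,None]*U+np.sin(th)[None,:,None]*RIGHT)*r[:,None,None]
    c=P@w["R"].T+w["t"]; u=(w["fx"]*c[...,0]/c[...,2]+w["cx"]).astype(np.float32); v=(w["fy"]*c[...,1]/c[...,2]+w["cy"]).astype(np.float32)
    return th,r,cv2.remap(w["bgr"],u,v,cv2.INTER_LINEAR)
def centre(w,u0=319,v0=271):
    "ring: bluish-grey band; fit ellipse to outer hull of non-housing pixels"
    g=cv2.cvtColor(w["bgr"],cv2.COLOR_BGR2GRAY)
    pts=[]
    for a in np.deg2rad(np.arange(0,360,3)):
        rr=np.arange(60,110,.5); u=u0+rr*np.cos(a); v=v0+rr*np.sin(a)
        l=cv2.remap(g,u.astype(np.float32)[None],v.astype(np.float32)[None],1)[0].astype(float)
        d=l[4:]-l[:-4]; i=np.argmax(d)
        if d[i]>50: pts.append((u[i+2],v[i+2]))
    return np.array(pts,np.float32)
E
python3 - <<'E'
from dial import *
w=grab("wrist")
pts=centre(w); e=cv2.fitEllipse(pts)
d=np.abs(np.hypot(*(pts-e[0]).T)-np.mean(e[1])/2); pts=pts[d<4]; e=cv2.fitEllipse(pts); print(len(pts),e)
P=np.array([onplane(w,u,v,AX+6*N,N) for u,v in pts]); q=np.c_[(P-AX)@U,(P-AX)@RIGHT]
A=np.c_[2*q,np.ones(len(q))]; x=np.linalg.lstsq(A,(q**2).sum(1),rcond=None)[0]; print("centre offset U,RIGHT",x[:2],"radius",np.sqrt(x[2]+x[:2]@x[:2]))
ax=AX+x[0]*U+x[1]*RIGHT
for h,r in((12,68),(0,68)): print(h)
th,r,im=polar(w,ax,22,62); g=cv2.cvtColor(im,6)
cv2.imwrite("pics/pol.png",cv2.resize(im,(1440,240)))
def rep(name,r0,r1,dark=True):
    m=g[(r>=r0)&(r<=r1)].astype(float).mean(0); m=m if dark else -m
    i=np.argsort(m)[:25]; print(name,np.rad2deg(np.sort(th[i])).round(1).tolist(),m.min().round(0),np.median(m))
rep("needle",32,42); rep("wedge",42,49); rep("whiteline",58,64,False)
E
```

```text
69 ((317.6794738769531, 267.974853515625), (159.3955078125, 165.164306640625), 91.3358383178711)
centre offset U,RIGHT [ 0.73549107 -1.01577832] radius 69.47259152554638
12
0
needle [0.0, 0.2, 0.5, 0.8, 1.0, 1.2, 1.5, 154.8, 155.0, 155.2, 155.5, 155.8, 156.0, 156.2, 156.5, 156.8, 157.0, 157.2, 157.5, 157.8, 358.8, 359.0, 359.2, 359.5, 359.7] 62.0 140.23809523809524
wedge [154.5, 154.8, 155.0, 155.2, 155.5, 155.8, 156.0, 156.2, 156.5, 156.8, 157.0, 157.2, 157.5, 157.8, 158.0, 158.2, 328.5, 328.7, 329.0, 329.2, 329.5, 329.8, 330.0, 330.2, 330.5] 94.0 140.2
whiteline [230.8, 231.0, 237.8, 238.0, 238.2, 238.5, 238.8, 239.0, 239.3, 239.5, 239.8, 240.0, 240.3, 240.5, 240.8, 241.0, 241.2, 247.5, 247.8, 248.0, 248.3, 248.5, 248.8, 249.0, 249.3] -153.0 -129.9375
```

Needle at 156.3° (2.73 rad, about 0.43 kg, which fits the force reading). Zero mark at -30.5° (-0.53 rad, within its range). The ring's centre and radius fit. I need 186.8° clockwise.

```bash
sed -i 's/^AX=.*/AX=np.array([552.7,92.0,74.])+0.74*U-1.02*RIGHT/' h.py; python3 - <<'E'
from dial import *
s=env.state(); print(s["ee_pos"],s["joints"].round(3))
w=grab("wrist"); g=cv2.cvtColor(w["bgr"],6)
m=(g<60).astype(np.uint8); m[:, :280]=0;m[:,360:]=0;m[:240]=0;m[325:]=0
m=cv2.morphologyEx(m,cv2.MORPH_OPEN,np.ones((9,9))); n,l,st,c=cv2.connectedComponentsWithStats(m); print("grip blob",st[1:],c[1:], "pred top/base",proj(w,AX+45*N),proj(w,AX+12*N))
move(toolR(0),AX+80*N); move(toolR(0),AX+19*N); print(AX+19*N)
E
```

```text
[426.38002597  78.03213883 175.25623092] [ 0.243 -0.152  2.492 -0.388  0.21  -1.072]
grip blob [[ 292  250   52   62 2524]] [[316.71909667 278.50594295]] pred top/base [317.21376002 289.57228193] [317.09488488 273.37111957]
shift [-0.1159  0.0036  0.1899] turn [-0.0004  0.0001 -0.0014] rows>= 1.7797293114156498 0.06182283079955044
shift [-0.1158  0.004   0.3424] turn [-0.0004  0.0001 -0.0014] rows>= 2.8915095805044078 0.06182283079955044
[542.35802731  91.88408293  89.989264  ]
```

Emit:
play_rows(series=[-0.04,0.001,0.06,0,0,-0.0014,0.6,-0.08,0.003,0.12,0,0,-0.0014,0.6,-0.116,0.004,0.19,0,0,-0.0014,0.6,-0.116,0.004,0.19,0,0,-0.0014,0.6,-0.116,0.004,0.19,0,0,-0.0014,0.6])

```text
time: 11.7
ee_pos: [508.1, 88.3, 139.1]
orientation: [-0.053, 0.952, 0.015, 0.3]
wrist_force: [-0.4, -0.2, -0.2]
finger_gap: 73.6
grasp_force: 0.0
```

```bash
python3 - <<'E'
from dial import *
w=grab("wrist"); w=grab("wrist","w4.png")
s=env.state(); print(s["ee_pos"],s["joints"].round(3),AX+80*N)
move(toolR(0),AX+19*N)
g=cv2.cvtColor(w["bgr"],6)
print("knob pred",proj(w,AX+45*N))
E
```

```text
[506.82559954  88.05801491 139.25070293] [ 0.212  0.091  2.389 -0.86   0.081 -0.63 ] [507.57990102  88.0429841  139.960464  ]
shift [-0.0025  0.0002  0.1521] turn [-0.0004  0.      0.0002] rows>= 1.2171904675422534 0.02119388225166966
knob pred [314.64972967 266.71973548]
```

```bash
cat > kin.py <<'E'
from h import *
from scipy.optimize import least_squares
Rz=lambda a:Rot.from_euler("z",a).as_matrix(); Ry=lambda a:Rot.from_euler("y",a).as_matrix()
def fk(q,p):
    h,r0,a,c,b,L,o=p
    R=Rz(q[0]); x=R@np.array([r0,0,h]); R=R@Ry(q[1]); x=x+R@np.array([0,0,a]); R=R@Ry(q[2]); x=x+R@np.array([c,0,b])
    R=R@Rz(q[3])@Ry(q[4]); x=x+R@np.array([o,0,0]); R=R@Rz(q[5]+np.pi/2); x=x+R@np.array([0,0,L]); return x,R
D=[([153.81,-605.33,213.94],[-1.32437,.353587,1.63404,0,1.155174,-.0024]),([380.6,-229.14,330.09],[-.545,-.041,1.847,0,1.335,.774]),([404.02,-212.24,150.68],[-.487,.170,2.045,0,.926,-.001]),([419.55,.88,309.04],[-.002,-.068,1.917,.001,1.295,-.169]),([685.87,110.78,246.99],[.158,.439,1.432,0,1.275,-.004]),([686.8,112.52,351.54],[.16,.377,1.301,0,1.459,-.003]),
([506.83,88.06,139.25],[.212,.091,2.389,-.86,.081,-.63]),([426.38,78.03,175.26],[.243,-.152,2.492,-.388,.21,-1.072])]
f=lambda p:np.concatenate([fk(q,p)[0]-x for x,q in D])
sol=least_squares(f,[300,0,450,0,450,250,0]); p=sol.x
def ik(x,R,q0):
    lo=np.array([-2.63,-.92,.06,-1.3,0,-3.02]);hi=np.array([2.63,2.1,2.66,4.44,2.69,3.02])
    g=lambda q:np.concatenate([(fk(q,p)[0]-x)/100,(Rot.from_matrix(fk(q,p)[1].T@R)).as_rotvec()])
    s=least_squares(g,np.clip(q0,lo+1e-3,hi-1e-3),bounds=(lo,hi)); return s.x,np.abs(s.fun).max()
E
python3 - <<'E'
from kin import *
print("fit",p.round(1),"res",np.abs(sol.fun).max())
s=env.state(); print(fk(s["joints"],p)[1].round(3).tolist(),Rot.from_quat(s["orientation"]).as_matrix().round(3).tolist())
for h in(80,19):
  for phi in np.deg2rad([0,45,90,135,187]):
    for q0 in([.2,.2,2.3,-.8,.2,phi-.6],[.2,.2,2.3,1.5,.1,phi-3],[.2,.2,2.3,3.,.1,phi-4.6]):
        q,e=ik(AX+h*N,toolR(phi),q0)
        if e<.01: print(h,np.rad2deg(phi).round(),q.round(3),round(e,4))
E
```

```text
fit [292.9  -2.7 567.8  57.3 494.8 359.2  -1.9] res 1.6732069194131185
[[-0.814, -0.109, 0.571], [-0.091, 0.994, 0.06], [-0.574, -0.003, -0.819]] [[-0.814, -0.109, 0.571], [-0.091, 0.994, 0.06], [-0.574, -0.003, -0.819]]
80 0.0 [ 0.208  0.091  2.387 -0.793  0.079 -0.699] 0.0
80 0.0 [ 0.208  0.091  2.387 -0.793  0.079 -0.699] 0.0
80 0.0 [ 0.208  0.091  2.387 -0.793  0.079 -0.699] 0.0
80 45.0 [ 0.208  0.091  2.387 -0.793  0.079  0.086] 0.0
80 45.0 [ 0.208  0.091  2.387 -0.793  0.079  0.086] 0.0
80 45.0 [ 0.208  0.091  2.387 -0.793  0.079  0.086] 0.0
80 90.0 [ 0.208  0.091  2.387 -0.793  0.079  0.872] 0.0
80 90.0 [ 0.208  0.091  2.387 -0.793  0.079  0.872] 0.0
80 135.0 [ 0.208  0.091  2.387 -0.793  0.079  1.657] 0.0
80 135.0 [ 0.208  0.091  2.387 -0.793  0.079  1.657] 0.0
80 187.0 [ 0.208  0.091  2.387 -0.793  0.079  2.565] 0.0
80 187.0 [ 0.208  0.091  2.387 -0.793  0.079  2.565] 0.0
19 135.0 [ 0.199  0.264  2.348  3.716  0.094 -2.856] 0.0
19 135.0 [ 0.199  0.264  2.348  3.716  0.094 -2.856] 0.0
19 187.0 [ 0.199  0.264  2.348  3.716  0.094 -1.948] 0.0
19 187.0 [ 0.199  0.264  2.348  3.716  0.094 -1.948] 0.0
```

```bash
cat > plan.py <<'E'
from kin import *
def bodyclear(x,R):
    b=np.array([686,112.3]); m=1e9; hmin=1e9
    for s in np.linspace(0,260,14):
        wy=64 if s<88 else 95; wx=12 if s<88 else (37 if s<150 else 90)
        for u in(-wx,0,wx):
            for v in(-wy,0,wy):
                P=x+R@np.array([u,v,-s])
                if P[2]<250: m=min(m,np.hypot(*(P[:2]-b))-28)
                hmin=min(hmin,(P-AX)@N)
    return m,hmin
def rows(qs,from_state=True):
    s=env.state(); R0=Rot.from_quat(s["orientation"]); x0=np.array(s["ee_pos"]); prev=R0
    for q in qs:
        x,R=fk(q,p); R=Rot.from_matrix(R)
        d=R0.inv().apply(x-x0)/400; r=(R0.inv()*R).as_rotvec()/(2*np.pi); st=np.rad2deg((prev.inv()*R).magnitude()); prev=R
        m,h=bodyclear(x,R.as_matrix())
        print(np.r_[d,r].round(4).tolist(),"step deg %.0f"%st,"q",np.round(q,2).tolist(),"bottle %.0f h %.0f"%(m,h))
E
python3 - <<'E'
from plan import *
s=env.state(); q0=s["joints"]
qa,e=ik(AX+130*N,toolR(0),q0); print("A",qa.round(3),e)
qf,e=ik(AX+19*N,toolR(-3.6),[.2,.26,2.35,3.7,.1,-2.5]); print("F",qf.round(3),e)
import sys
W=[qa]
js=[(0,.2),(.6,.2),(1.2,.2),(1.8,.2),(2.4,.2),(3.0,.2),(3.5,.18)]
for k,(a,b) in enumerate(js):
    q=qa.copy(); q[3]=a;q[4]=b;q[5]=qa[5]+(qf[5]-qa[5])*(k+1)/len(js); W.append(q)
# pre pose above the grip, pitched ~8 deg
t=np.deg2rad(8); Rp=Rot.from_rotvec(RIGHT*(t)).as_matrix()@toolR(-3.6)
for sg in(1,-1):
    Rp=Rot.from_rotvec(RIGHT*(t*sg)).as_matrix()@toolR(-3.6)
    qp,e=ik(AX+75*N,Rp,qf); print("pre",sg,qp.round(3),e)
    if e<.01: W.append(qp)
W.append(qf)
np.save("W.npy",np.array(W)); rows(W)
E
```

```text
A [ 0.221 -0.058  2.399 -0.321  0.203 -1.164] 1.1368683772161603e-15
F [ 0.199  0.264  2.348  3.716  0.094 -2.529] 1.1368683772161603e-15
pre 1 [ 0.224  0.136  2.475  3.489  0.23  -2.285] 9.054981040694065e-10
pre -1 [ 0.168  0.113  2.398  4.182  0.    -3.02 ] 0.1570346066685978
[-0.0026, -0.0006, -0.1254, -0.0004, 0.0, 0.0002] step deg 0 q [0.22, -0.06, 2.4, -0.32, 0.2, -1.16] bottle 171 h 130
[0.0087, 0.0543, -0.1273, -0.0103, 0.0027, 0.0194] step deg 8 q [0.22, -0.06, 2.4, 0.0, 0.2, -1.36] bottle 176 h 127
[-0.0122, 0.1541, -0.1397, -0.0285, 0.0057, 0.0821] step deg 24 q [0.22, -0.06, 2.4, 0.6, 0.2, -1.55] bottle 178 h 124
[-0.0853, 0.2236, -0.1593, -0.0458, 0.005, 0.1451] step deg 24 q [0.22, -0.06, 2.4, 1.2, 0.2, -1.75] bottle 169 h 127
[-0.1849, 0.2385, -0.1794, -0.0605, 0.001, 0.2087] step deg 24 q [0.22, -0.06, 2.4, 1.8, 0.2, -1.94] bottle 148 h 132
[-0.2763, 0.1937, -0.1929, -0.0713, -0.0055, 0.273] step deg 24 q [0.22, -0.06, 2.4, 2.4, 0.2, -2.14] bottle 161 h 136
[-0.3276, 0.1047, -0.1951, -0.077, -0.0134, 0.338] step deg 24 q [0.22, -0.06, 2.4, 3.0, 0.2, -2.33] bottle 138 h 139
[-0.31, 0.0242, -0.1817, -0.0726, -0.0184, 0.3879] step deg 18 q [0.22, -0.06, 2.4, 3.5, 0.18, -2.53] bottle 125 h 136
[-0.0025, -0.0002, 0.0121, -0.0299, -0.0064, 0.4264] step deg 18 q [0.22, 0.14, 2.48, 3.49, 0.23, -2.28] bottle 131 h 70
[-0.0025, 0.0002, 0.1521, -0.0001, 0.0006, 0.4273] step deg 8 q [0.2, 0.26, 2.35, 3.72, 0.09, -2.53] bottle 98 h 19
```

Emit:
play_rows(series=[-0.003,-0.001,-0.07,0,0,0,1,-0.003,-0.001,-0.1254,0,0,0,1,0.0087,0.0543,-0.1273,-0.0103,0.0027,0.0194,1,0.0087,0.0543,-0.1273,-0.0103,0.0027,0.0194,1,-0.0122,0.1541,-0.1397,-0.0285,0.0057,0.0821,1,-0.0122,0.1541,-0.1397,-0.0285,0.0057,0.0821,1,-0.0122,0.1541,-0.1397,-0.0285,0.0057,0.0821,1,-0.0853,0.2236,-0.1593,-0.0458,0.005,0.1451,1,-0.0853,0.2236,-0.1593,-0.0458,0.005,0.1451,1,-0.0853,0.2236,-0.1593,-0.0458,0.005,0.1451,1])

```text
time: 12.8
ee_pos: [487.6, 178.5, 211.8]
orientation: [0.271, 0.898, 0.244, 0.247]
wrist_force: [-0.3, 0.3, -0.6]
finger_gap: 92.0
grasp_force: 0.0
```

```bash
python3 - <<'E'
from plan import *
W=np.load("W.npy"); s=env.state(); print(s["joints"].round(3),s["time"]); rows(W[4:])
E
```

```text
[ 0.237 -0.065  2.376  0.871  0.21  -1.548] 12.8
[-0.0628, 0.0788, -0.0081, -0.0239, -0.0064, 0.0847] step deg 32 q [0.22, -0.06, 2.4, 1.8, 0.2, -1.94] bottle 148 h 132
[-0.1575, 0.1143, -0.0263, -0.0396, -0.0147, 0.1476] step deg 24 q [0.22, -0.06, 2.4, 2.4, 0.2, -2.14] bottle 161 h 136
[-0.2549, 0.0892, -0.0467, -0.0519, -0.0251, 0.211] step deg 24 q [0.22, -0.06, 2.4, 3.0, 0.2, -2.33] bottle 138 h 139
[-0.2991, 0.0188, -0.0542, -0.0545, -0.0345, 0.2597] step deg 18 q [0.22, -0.06, 2.4, 3.5, 0.18, -2.53] bottle 125 h 136
[-0.1194, -0.253, 0.1085, -0.021, -0.0418, 0.2993] step deg 18 q [0.22, 0.14, 2.48, 3.49, 0.23, -2.28] bottle 131 h 70
[-0.1365, -0.2829, 0.2442, 0.0044, -0.0461, 0.302] step deg 8 q [0.2, 0.26, 2.35, 3.72, 0.09, -2.53] bottle 98 h 19
```

Emit:
play_rows(series=[-0.0628,0.0788,-0.0081,-0.0239,-0.0064,0.0847,1,-0.0628,0.0788,-0.0081,-0.0239,-0.0064,0.0847,1,-0.0628,0.0788,-0.0081,-0.0239,-0.0064,0.0847,1,-0.0628,0.0788,-0.0081,-0.0239,-0.0064,0.0847,1,-0.1575,0.1143,-0.0263,-0.0396,-0.0147,0.1476,1,-0.1575,0.1143,-0.0263,-0.0396,-0.0147,0.1476,1,-0.1575,0.1143,-0.0263,-0.0396,-0.0147,0.1476,1,-0.2549,0.0892,-0.0467,-0.0519,-0.0251,0.211,1,-0.2549,0.0892,-0.0467,-0.0519,-0.0251,0.211,1,-0.2549,0.0892,-0.0467,-0.0519,-0.0251,0.211,1])

```text
time: 13.8
ee_pos: [565.6, 135.9, 279.2]
orientation: [0.674, 0.569, 0.438, 0.172]
wrist_force: [1.1, 0.7, 0.2]
finger_gap: 92.1
grasp_force: 0.0
```

```bash
python3 - <<'E'
from plan import *
W=np.load("W.npy"); s=env.state(); print(s["joints"].round(3),s["time"]); rows(W[7:])
E
```

```text
[ 0.135 -0.059  2.386  2.341  0.223 -1.965] 13.8
[-0.0808, 0.0053, -0.0086, -0.0147, -0.0194, 0.0841] step deg 32 q [0.22, -0.06, 2.4, 3.5, 0.18, -2.53] bottle 125 h 136
[-0.2463, -0.3119, 0.0595, 0.0064, -0.0455, 0.1199] step deg 18 q [0.22, 0.14, 2.48, 3.49, 0.23, -2.28] bottle 131 h 70
[-0.2861, -0.349, 0.1885, 0.0232, -0.0608, 0.121] step deg 8 q [0.2, 0.26, 2.35, 3.72, 0.09, -2.53] bottle 98 h 19
```

Emit:
play_rows(series=[-0.0808,0.0053,-0.0086,-0.0147,-0.0194,0.0841,1,-0.0808,0.0053,-0.0086,-0.0147,-0.0194,0.0841,1,-0.0808,0.0053,-0.0086,-0.0147,-0.0194,0.0841,1,-0.0808,0.0053,-0.0086,-0.0147,-0.0194,0.0841,1,-0.0808,0.0053,-0.0086,-0.0147,-0.0194,0.0841,1,-0.135,-0.1,0.014,-0.008,-0.028,0.096,1,-0.19,-0.2,0.036,0,-0.037,0.108,1,-0.2463,-0.3119,0.0595,0.0064,-0.0455,0.1199,1,-0.2463,-0.3119,0.0595,0.0064,-0.0455,0.1199,1,-0.2463,-0.3119,0.0595,0.0064,-0.0455,0.1199,1])

```text
time: 14.8
ee_pos: [510.5, 88.9, 135.5]
orientation: [0.892, 0.265, 0.36, 0.064]
wrist_force: [0.1, -0.5, 0.1]
finger_gap: 92.0
grasp_force: 0.0
```

```bash
python3 - <<'E'
from plan import *
w=grab("wrist","w5.png")
W=np.load("W.npy"); s=env.state(); print(s["joints"].round(3),s["time"],s["ee_pos"])
qm,e=ik(AX+47*N,Rot.from_rotvec(RIGHT*np.deg2rad(5)).as_matrix()@toolR(-3.6),W[-1]); print(e)
rows([W[8],qm,W[9]]); print("knob top",proj(w,AX+45*N),"edge",proj(w,AX+45*N+21*U))
E
```

```text
[ 0.221  0.139  2.481  3.461  0.238 -2.267] 14.85 [511.317065    89.02096134 136.55086226]
5.371703082346357e-14
[-0.0032, -0.0001, -0.0004, -0.0001, -0.0003, 0.0012] step deg 0 q [0.22, 0.14, 2.48, 3.49, 0.23, -2.28] bottle 131 h 70
[-0.0121, -0.0044, 0.0689, 0.0036, -0.0078, 0.0012] step deg 3 q [0.21, 0.21, 2.42, 3.49, 0.2, -2.29] bottle 115 h 44
[-0.0209, -0.0087, 0.1382, 0.0098, -0.0202, 0.0012] step deg 5 q [0.2, 0.26, 2.35, 3.72, 0.09, -2.53] bottle 98 h 19
knob top [312.82197047 270.39481415] edge [330.99825615 234.43085287]
```

Emit:
play_rows(series=[-0.007,-0.002,0.035,0.002,-0.004,0.001,1,-0.0121,-0.0044,0.0689,0.0036,-0.0078,0.0012,1,-0.0165,-0.0065,0.1035,0.0067,-0.014,0.0012,1,-0.0209,-0.0087,0.1382,0.0098,-0.0202,0.0012,1,-0.0209,-0.0087,0.1382,0.0098,-0.0202,0.0012,1,-0.0209,-0.0087,0.1382,0.0098,-0.0202,0.0012,1,-0.0209,-0.0087,0.1382,0.0098,-0.0202,0.0012,1])

```text
time: 15.55
ee_pos: [540.7, 91.6, 89.0]
orientation: [0.916, 0.267, 0.295, 0.052]
wrist_force: [-0.0, 0.1, 0.2]
finger_gap: 92.1
grasp_force: 0.0
```

```bash
python3 - <<'E'
from plan import *
w=grab("wrist","w6.png")
s=env.state(); print(s["joints"].round(3),s["time"],s["ee_pos"],AX+19*N,s["wrist_force"]); move(toolR(-3.6),AX+19*N)
S=grab("side")
cv2.imwrite("pics/c7.png",np.hstack([cv2.resize(S["bgr"][150:310,240:370],(400,492),interpolation=cv2.INTER_CUBIC),cv2.resize(w["bgr"][100:420,160:420],(400,492))]))
E
```

```text
[ 0.198  0.266  2.358  3.656  0.102 -2.468] 15.6 [540.44693028  91.5773422   88.76732974] [542.35802731  91.88408293  89.989264  ] [-0.45198425  0.71285173  0.30024773]
shift [0.0052 0.0023 0.0003] turn [-0.0002  0.0003 -0.0002] rows>= 0.04577993043116711 0.018208657028591237
```

View pics/c7.png

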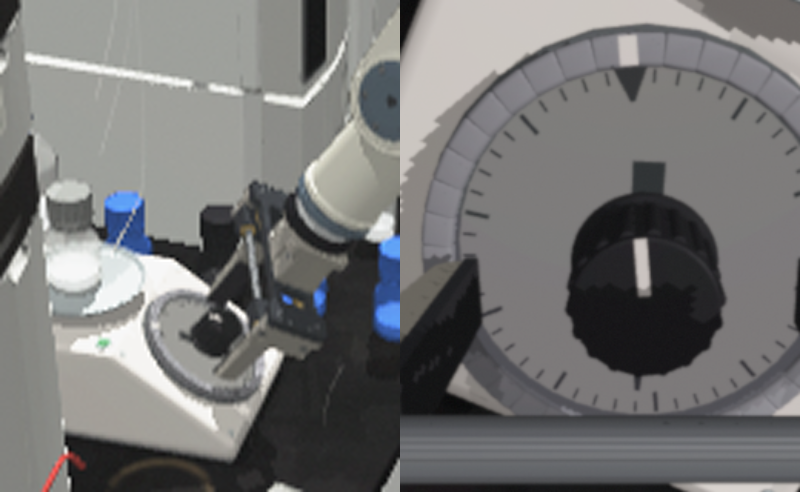

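The bottle stands upright on the pan (left half at (75,240)). The fingers straddle the grip, and the wedge shows at (630,82) in the right half. Closing now.

Emit:
play_rows(series=[0.004,0.0015,0,0,0,0,0.2,0.005,0.002,0,0,0,0,-0.2,0.005,0.002,0,0,0,0,-0.5,0.005,0.002,0,0,0,0,-0.5,0.005,0.002,0,0,0,0,-0.5,0.005,0.002,0,0,0,0,-0.5,0.005,0.002,0,0,0,0,-0.5], newtons=30)

```text
time: 16.35
ee_pos: [543.3, 91.1, 89.5]
orientation: [0.916, 0.266, 0.295, 0.052]
wrist_force: [3.6, -8.1, 1.5]
finger_gap: 40.9
grasp_force: 30.0
```

Emit:
play_rows(series=[0,0,0,0,0,0.01,-0.5,0,0,0,0,0,0.025,-0.5,0,0,0,0,0,0.042,-0.5,0,0,0,0,0,0.06,-0.5,0,0,0,0,0,0.08,-0.5,0,0,0,0,0,0.1,-0.5,0,0,0,0,0,0.12,-0.5,0,0,0,0,0,0.14,-0.5,0,0,0,0,0,0.16,-0.5,0,0,0,0,0,0.173,-0.5])

```text
time: 17.35
ee_pos: [543.2, 93.9, 89.7]
orientation: [0.922, -0.246, 0.278, -0.11]
wrist_force: [0.4, 17.7, 2.0]
finger_gap: 41.0
grasp_force: 30.0
```

```bash
cat > meas.py <<'E'
from dial import *
def meas(needle=True):
    w=grab("wrist"); th,r,im=polar(w,AX,22,64); g=cv2.cvtColor(im,6).astype(float)
    i0=(r>=39.5)&(r<=44); m=cv2.GaussianBlur(g[i0].mean(0)[None],(0,0),4,borderType=cv2.BORDER_WRAP)[0]
    o=[]
    mm=m.copy()
    for k in range(4):
        i=int(np.argmin(mm)); o.append((round(np.rad2deg(th[i]),2),round(mm[i])))
        mm[np.abs((np.arange(1440)-i+720)%1440-720)<24]=255
    return w,o
if __name__=="__main__":
    w,o=meas(); s=env.state(); print(o); print(s["joints"].round(3),s["ee_pos"],s["wrist_force"],s["ft_torque"],s["time"],s["finger_gap"])
    R=Rot.from_quat(s["orientation"]).as_matrix(); print("tool phi",np.rad2deg(np.arctan2(-R[:,0]@RIGHT,-R[:,0]@U)), "start", np.rad2deg(-3.6)+360)
E
python3 meas.py
```

```text
Traceback (most recent call last):
  File "meas.py", line 12, in <module>
    w,o=meas(); s=env.state(); print(o); print(s["joints"].round(3),s["ee_pos"],s["wrist_force"],s["ft_torque"],s["time"],s["finger_gap"])
        ~~~~^^
  File "meas.py", line 4, in meas
    i0=(r>=39.5)&(r<=44); m=cv2.GaussianBlur(g[i0].mean(0)[None],(0,0),4,borderType=cv2.BORDER_WRAP)[0]
                            ~~~~~~~~~~~~~~~~^^^^^^^^^^^^^^^^^^^^^^^^^^^^^^^^^^^^^^^^^^^^^^^^^^^^^^^^
cv2.error: OpenCV(4.12.0) /io/opencv/modules/imgproc/src/filter.dispatch.cpp:130: error: (-215:Assertion failed) columnBorderType != BORDER_WRAP in function 'init'
```

```bash
sed -i 's/m=cv2.GaussianBlur.*/m=gaussian_filter1d(g[i0].mean(0),4,mode="wrap")/; 1a from scipy.ndimage import gaussian_filter1d' meas.py; python3 meas.py
```

```text
[(np.float64(173.75), 19), (np.float64(263.25), 23), (np.float64(167.75), 31), (np.float64(269.25), 34)]
[ 0.2    0.267  2.35   3.685  0.094 -1.407] [543.23275013  93.92032108  89.71067678] [ 1.72962439 16.52449038  0.7542523 ] [ 2.71046783 -0.17171512  1.81109551] 17.45 41.01512046265798
tool phi -143.8728793304463 start 153.73519375290363
```

Emit:
play_rows(series=[-0.001,-0.0015,0,0,0,0.01,-0.5,-0.0022,-0.003,0,0,0,0.025,-0.5,-0.0022,-0.003,0,0,0,0.042,-0.5,-0.0022,-0.003,0,0,0,0.06,-0.5,-0.0022,-0.003,0,0,0,0.08,-0.5,-0.0022,-0.003,0,0,0,0.1,-0.5,-0.0022,-0.003,0,0,0,0.12,-0.5,-0.0022,-0.003,0,0,0,0.14,-0.5,-0.0022,-0.003,0,0,0,0.16,-0.5,-0.0022,-0.003,0,0,0,0.173,-0.5])

```text
time: 18.45
ee_pos: [545.5, 95.4, 91.4]
orientation: [-0.661, 0.687, -0.183, 0.239]
wrist_force: [5.7, 17.3, 4.8]
finger_gap: 41.6
grasp_force: 30.0
```

```bash
python3 meas.py
```

```text
[(np.float64(324.5), 21), (np.float64(330.5), 27), (np.float64(229.0), 35), (np.float64(336.5), 36)]
[ 0.204  0.266  2.348  3.708  0.097 -0.334] [545.54905891  95.34861745  91.40496116] [ 5.34964306 16.46253106  4.48097933] [ 2.54940987 -1.11558666  1.60189435] 18.5 41.451769556076464
tool phi -81.24682977830112 start 153.73519375290363
```

The grip was held about 3 mm off-centre along the pads, so the tool orbits and side force builds up. I'll release, recentre and re-grip.

Emit:
play_rows(series=[0,0,0,0,0,0,0,0,0,0,0,0,0,0.5,0,0,0,0,0,0,0.5,0,0,0,0,0,0,0.5])

```text
time: 18.9
ee_pos: [541.9, 93.2, 88.7]
orientation: [-0.662, 0.687, -0.182, 0.236]
wrist_force: [-0.1, 0.1, 0.6]
finger_gap: 67.6
grasp_force: 0.0
```

```bash
python3 - <<'E'
from meas import *
w,o=meas(); cv2.imwrite("pics/w7.png",w["bgr"]); s=env.state(); K=AX+19*N+3.1*U
print(s["ee_pos"],K,s["wrist_force"],s["time"],s["joints"].round(3)); move(toolR(np.deg2rad(-81.25)),K)
# grip top disc in wrist picture
g=cv2.cvtColor(w["bgr"],6)
print("proj knob",proj(w,AX+45*N),proj(w,AX+45*N+3.1*U), "tcp", proj(w,s["ee_pos"]))
E
```

```text
[541.9228033   93.19625367  88.74447692] [544.8821987   92.16286712  91.767424  ] [-0.16320379 -0.04231784  0.37313859] 18.95 [ 0.202  0.268  2.352  3.709  0.097 -0.343]
shift [ 0.0019 -0.0105 -0.0022] turn [ 0.0008 -0.0001  0.001 ] rows>= 0.08709562087900156 0.052761930661016934
proj knob [308.24831236 315.09957131] [300.25488574 316.2055463 ] tcp [311.25101738 289.83201985]
```

View pics/w7.png

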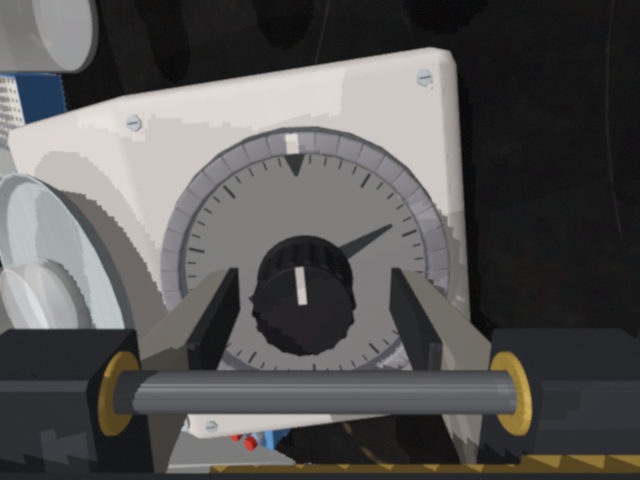

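The picture shows the white line at (292,143), the wedge at (295,165), the needle tip at about (391,226) and the grip top at about (303,308). That last point supports moving about 2.5 mm up the slope. I'll measure the remaining angle.

```bash
cat > rem.py <<'E'
from dial import *
from scipy.ndimage import gaussian_filter1d
def fitc(w):
    "ring centre from rim/housing edge, sampled radially about the projected axis"
    g=cv2.cvtColor(w["bgr"],6); pts=[]
    a=np.arange(0,2*np.pi,np.pi/120)
    th,r,im=polar(w,AX,58,80,h=12,n=240); G=cv2.cvtColor(im,6).astype(float)
    q=[]
    for j in range(240):
        d=G[4:,j]-G[:-4,j]; i=np.argmax(d)
        if d[i]>45: q.append((r[i+2]*np.cos(th[j]),r[i+2]*np.sin(th[j])))
    q=np.array(q)
    for _ in range(6):
        x=np.linalg.lstsq(np.c_[2*q,np.ones(len(q))],(q**2).sum(1),rcond=None)[0]; R=np.sqrt(x[2]+x[:2]@x[:2])
        e=np.abs(np.hypot(*(q-x[:2]).T)-R); k=e<max(.8,1.5*np.median(e)); q=q[k]
    return x[:2],R,len(q)
def near(w,ax,a0,r0,r1,half=12):
    th,r,im=polar(w,ax,22,64,n=3600); g=cv2.cvtColor(im,6).astype(float)
    m=g[(r>=r0)&(r<=r1)].mean(0); d=(np.rad2deg(th)-a0+180)%360-180; k=np.abs(d)<half
    o=np.argsort(d[k]); dd=d[k][o]; mm=m[k][o]; wt=np.clip(np.median(mm)-12-mm,0,None)
    return a0+(wt*dd).sum()/wt.sum(), mm.min()
def run(zero,needle):
    w=grab("wrist"); x,R,n=fitc(w); ax=AX+x[0]*U+x[1]*RIGHT; print("centre",x.round(2),"R",round(R,2),n)
    for z in((42,47),(44,49)): print("zero",z,near(w,ax,zero,*z))
    for z in((32,38),(38,45)): print("needle",z,near(w,ax,needle,*z,8))
E
python3 -c "
from rem import *
run(94.5,156.3)"
```

```text
centre [ 1.14 -1.03] R 70.56 57
zero (42, 47) (np.float64(nan), np.float64(126.81818181818181))
zero (44, 49) (np.float64(nan), np.float64(125.81818181818181))
needle (32, 38) (np.float64(153.32646541727453), np.float64(50.76923076923077))
needle (38, 45) (np.float64(153.79137152703606), np.float64(51.266666666666666))rem.py:21: RuntimeWarning: invalid value encountered in scalar divide
  return a0+(wt*dd).sum()/wt.sum(), mm.min()
```

```bash
python3 -c "
from rem import *
run(85,154)
w=grab('wrist'); print(proj(w,AX+5*N),[proj(w,AX+5*N+48*(np.cos(t)*U+np.sin(t)*RIGHT)).round() for t in np.deg2rad([75,80,85,90,154])])"
```

```text
centre [ 1.12 -1.02] R 70.56 57
zero (42, 47) (np.float64(nan), np.float64(126.72727272727273))
zero (44, 49) (np.float64(nan), np.float64(125.81818181818181))
needle (32, 38) (np.float64(153.31142448470624), np.float64(50.61538461538461))
needle (38, 45) (np.float64(153.7859356308744), np.float64(50.86666666666667))
[309.52296456 276.31027842] [array([267., 185.]), array([275., 181.]), array([284., 179.]), array([293., 177.]), array([395., 221.])]rem.py:21: RuntimeWarning: invalid value encountered in scalar divide
  return a0+(wt*dd).sum()/wt.sum(), mm.min()
```

```bash
sed -i 's/for z in((42,47),(44,49))/for z in((47,50),(49,52),(50,54))/' rem.py; python3 -c "
from rem import *
run(91,154)
AX0=AX
im=cv2.imread('pics/w3.png')"
```

```text
centre [ 1.67 -1.06] R 70.53 64
zero (47, 50) (np.float64(93.65378787878788), np.float64(112.28571428571429))
zero (49, 52) (np.float64(93.56988984088127), np.float64(70.85714285714286))
zero (50, 54) (np.float64(93.56909213030337), np.float64(55.666666666666664))
needle (32, 38) (np.float64(153.6141124366596), np.float64(50.69230769230769))
needle (38, 45) (np.float64(154.02712961174424), np.float64(51.06666666666667))
```

Emit:
play_rows(series=[0.0019,-0.009,-0.0022,0,0,0,0.5,0.0019,-0.009,-0.0022,0,0,0,0.1,0.0019,-0.009,-0.0022,0,0,0,-0.3,0.0019,-0.009,-0.0022,0,0,0,-0.5,0.0019,-0.009,-0.0022,0,0,0,-0.5,0.0019,-0.009,-0.0022,0,0,0,-0.5,0.0019,-0.009,-0.0022,0,0,0,-0.5], newtons=40)

```text
time: 19.85
ee_pos: [545.0, 92.4, 91.9]
orientation: [-0.662, 0.687, -0.183, 0.237]
wrist_force: [0.9, -0.2, 1.0]
finger_gap: 41.0
grasp_force: 40.0
```

Emit:
play_rows(series=[0,0,0,0,0,0.01,-0.5,0,0,0,0,0,0.025,-0.5,0,0,0,0,0,0.045,-0.5,0,0,0,0,0,0.065,-0.5,0,0,0,0,0,0.085,-0.5,0,0,0,0,0,0.105,-0.5,0,0,0,0,0,0.13,-0.5,0,0,0,0,0,0.15,-0.5,0,0,0,0,0,0.1722,-0.5,0,0,0,0,0,0.1722,-0.5])

```text
time: 20.85
ee_pos: [544.9, 92.5, 91.8]
orientation: [-0.213, 0.93, -0.034, 0.297]
wrist_force: [1.0, 0.3, 0.8]
finger_gap: 40.8
grasp_force: 40.0
```

```bash
python3 -c "
from rem import *
s=env.state(); print(s['joints'].round(3),s['ee_pos'],s['wrist_force'],s['time'])
R=Rot.from_quat(s['orientation']).as_matrix(); print('tool phi',np.rad2deg(np.arctan2(-R[:,0]@RIGHT,-R[:,0]@U)))
run(153,155)"
```

```text
[0.198 0.263 2.346 3.746 0.088 0.7  ] [544.88599665  92.52292403  91.83781554] [1.03258455 0.34153864 0.76388067] 20.85
tool phi -19.494134592243338
centre [ 2.1  -1.48] R 70.58 64
zero (47, 50) (np.float64(155.16778439794928), np.float64(68.57142857142857))
zero (49, 52) (np.float64(154.9078618225134), np.float64(64.57142857142857))
zero (50, 54) (np.float64(154.86603096583926), np.float64(60.888888888888886))
needle (32, 38) (np.float64(154.8580377197048), np.float64(59.30769230769231))
needle (38, 45) (np.float64(155.07403206174087), np.float64(60.13333333333333))
```

```bash
cat > fine.py <<'E'
from rem import *
def fine(a0,n=4):
    out=[]
    for _ in range(n):
        w=grab("wrist"); x,R,_n=fitc(w); ax=AX+x[0]*U+x[1]*RIGHT
        th,r,im=polar(w,ax,22,64,n=3600); g=cv2.cvtColor(im,6).astype(float)
        d=(np.rad2deg(th)-a0+180)%360-180; k=np.abs(d)<5; o=np.argsort(d[k]); dd=d[k][o]
        a=[]
        for i in range(len(r)):
            m=g[i][k][o]; wt=np.clip(np.percentile(m,75)-15-m,0,None); a.append(a0+(wt*dd).sum()/max(wt.sum(),1e-9) if wt.sum()>200 else np.nan)
        out.append(a)
    a=np.nanmedian(out,0)
    for q in range(0,len(r),3): print(r[q],round(a[q],2),end=" | ")
    s=(r>30)&(r<44); lat=np.deg2rad(a-155)*r; c=np.polyfit(r[s],lat[s],1)
    z=(r>50)&(r<54.5); dl=lat[z]-np.polyval(c,r[z]); print("\nzero minus needle mm",np.nanmean(dl).round(2),"deg",np.rad2deg(np.nanmean(dl)/52).round(2),"needle angle",155+np.rad2deg(c[0]),"offset",c[1])
if __name__=="__main__": fine(155)
E
python3 fine.py
```

```text
22.0 nan | 23.5 nan | 25.0 nan | 26.5 nan | 28.0 nan | 29.5 nan | 31.0 nan | 32.5 nan | 34.0 154.25 | 35.5 154.37 | 37.0 154.43 | 38.5 154.5 | 40.0 154.61 | 41.5 154.73 | 43.0 154.78 | 44.5 154.82 | 46.0 154.88 | 47.5 154.95 | 49.0 154.67 | 50.5 154.24 | 52.0 154.24 | 53.5 154.26 | 55.0 154.33 | 56.5 154.4 | 58.0 nan | 59.5 155.32 | 61.0 155.87 | 62.5 155.86 | 
zero minus needle mm nan deg nan needle angle nan offset nanfine.py:12: RuntimeWarning: All-NaN slice encountered
  a=np.nanmedian(out,0)
fine.py:15: RuntimeWarning: Mean of empty slice
  z=(r>50)&(r<54.5); dl=lat[z]-np.polyval(c,r[z]); print("\nzero minus needle mm",np.nanmean(dl).round(2),"deg",np.rad2deg(np.nanmean(dl)/52).round(2),"needle angle",155+np.rad2deg(c[0]),"offset",c[1])
```

Emit:
play_rows(series=[0,0,0,0,0,0.0022,-0.5,0,0,0,0,0,0.0022,-0.5,0,0,0,0,0,0.0022,-0.5])

```text
time: 21.4
ee_pos: [544.9, 92.5, 91.8]
orientation: [-0.208, 0.931, -0.033, 0.297]
wrist_force: [1.4, 1.0, 0.8]
finger_gap: 41.2
grasp_force: 40.0
```

```bash
python3 fine.py 2>/dev/null
```

```text
22.0 nan | 23.5 nan | 25.0 nan | 26.5 nan | 28.0 nan | 29.5 nan | 31.0 nan | 32.5 nan | 34.0 154.57 | 35.5 154.7 | 37.0 154.77 | 38.5 154.83 | 40.0 154.93 | 41.5 154.98 | 43.0 155.01 | 44.5 155.11 | 46.0 155.14 | 47.5 155.16 | 49.0 155.21 | 50.5 155.19 | 52.0 155.26 | 53.5 155.27 | 55.0 155.3 | 56.5 155.35 | 58.0 nan | 59.5 154.34 | 61.0 154.83 | 62.5 154.79 | 
zero minus needle mm nan deg nan needle angle nan offset nan
```

Needle and wedge now line up as one line: 155.16° at the tip and 155.19° at the mark. Releasing.

Emit:
play_rows(series=[0,0,0,0,0,0,-0.1,0,0,0,0,0,0,0.3,0,0,0,0,0,0,1,0,0,0,0,0,0,1,0,0,0,0,0,0,1])

```text
time: 22.1
ee_pos: [544.6, 92.4, 91.6]
orientation: [-0.208, 0.932, -0.032, 0.297]
wrist_force: [0.2, 0.1, 0.6]
finger_gap: 71.3
grasp_force: 0.0
```

```bash
python3 fine.py 2>/dev/null; python3 - <<'E'
from plan import *
s=env.state(); q=s["joints"]; print(q.round(3),s["ee_pos"],s["time"],s["finger_gap"],s["wrist_force"])
K=np.array(s["ee_pos"]); ph=-.323
W=[]
for h,t in((28,4),(60,8),(110,10)):
    qq,e=ik(K+h*N,Rot.from_rotvec(RIGHT*np.deg2rad(t)).as_matrix()@toolR(ph),q); print(e); W.append(qq)
rows(W)
E
```

```text
22.0 nan | 23.5 nan | 25.0 nan | 26.5 nan | 28.0 nan | 29.5 nan | 31.0 155.91 | 32.5 155.95 | 34.0 155.72 | 35.5 155.75 | 37.0 155.79 | 38.5 155.82 | 40.0 155.82 | 41.5 155.88 | 43.0 155.91 | 44.5 155.9 | 46.0 155.92 | 47.5 155.94 | 49.0 155.96 | 50.5 155.95 | 52.0 155.33 | 53.5 155.36 | 55.0 154.39 | 56.5 154.44 | 58.0 153.85 | 59.5 154.06 | 61.0 154.18 | 62.5 154.57 | 
zero minus needle mm -0.41 deg -0.45 needle angle 155.93383635865789 offset -0.062052135074822844
[0.198 0.263 2.346 3.746 0.088 0.711] [544.79090062  92.45248637  91.7719803 ] 22.3 86.43453409868022 [-0.32700565  0.14041171  0.50544767]
3.694822225952521e-15
1.4717898011440412e-11
1.0624834345662753e-13
[0.0003, 0.0001, -0.07, 0.0038, -0.0112, 0.0009] step deg 4 q [0.21, 0.2, 2.41, 3.56, 0.16, 0.91] bottle 119 h 45
[0.0006, 0.0002, -0.15, 0.0074, -0.0217, 0.0009] step deg 4 q [0.22, 0.12, 2.47, 3.52, 0.21, 0.96] bottle 137 h 75
[0.0011, 0.0004, -0.275, 0.0091, -0.027, 0.0009] step deg 2 q [0.24, -0.04, 2.51, 3.84, 0.14, 0.65] bottle 165 h 124
```

Emit:
play_rows(series=[0,0,-0.035,0.002,-0.0056,0,1,0,0,-0.07,0.0038,-0.0112,0.001,1,0,0,-0.11,0.0056,-0.0165,0.001,1,0.0006,0,-0.15,0.0074,-0.0217,0.001,1,0.0006,0,-0.19,0.008,-0.0235,0.001,1,0.001,0,-0.235,0.0085,-0.025,0.001,1,0.001,0,-0.275,0.0091,-0.027,0.001,1,0.001,0,-0.275,0.0091,-0.027,0.001,1,0.001,0,-0.275,0.0091,-0.027,0.001,1])

```text
time: 23.2
ee_pos: [482.6, 85.5, 182.3]
orientation: [-0.198, 0.902, -0.04, 0.381]
wrist_force: [0.3, 0.0, -0.4]
finger_gap: 92.3
grasp_force: 0.0
```

```bash
python3 fine.py 2>/dev/null; python3 - <<'E'
from rem import *
s=env.state(); print(s["ee_pos"],s["time"],s["joints"].round(3)); run(155.5,155.5)
S=grab("side"); hs=cv2.cvtColor(S["bgr"],6)
E
```

```text
22.0 nan | 23.5 nan | 25.0 nan | 26.5 nan | 28.0 nan | 29.5 nan | 31.0 154.34 | 32.5 154.44 | 34.0 154.49 | 35.5 154.56 | 37.0 154.72 | 38.5 154.8 | 40.0 154.84 | 41.5 154.88 | 43.0 154.94 | 44.5 155.11 | 46.0 155.06 | 47.5 155.12 | 49.0 155.2 | 50.5 155.2 | 52.0 155.23 | 53.5 154.99 | 55.0 154.52 | 56.5 155.35 | 58.0 155.32 | 59.5 155.22 | 61.0 155.19 | 62.5 155.2 | 
zero minus needle mm -0.06 deg -0.06 needle angle 156.57864035739536 offset -1.2200031719594449
[482.41403897  85.37000181 181.32181792] 23.4 [ 0.238 -0.036  2.516  3.793  0.15   0.693]
centre [-1.77  0.02] R 68.07 143
zero (47, 50) (np.float64(155.2104949045662), np.float64(59.714285714285715))
zero (49, 52) (np.float64(155.24098021359384), np.float64(58.857142857142854))
zero (50, 54) (np.float64(155.2560124951694), np.float64(59.888888888888886))
needle (32, 38) (np.float64(154.64581501946503), np.float64(59.07692307692308))
needle (38, 45) (np.float64(154.94239873108833), np.float64(69.06666666666666))
```

```bash
python3 -c "
from h import *
print(env.hand_in())"
```

```text
the job is handed in; nothing more can be done
None
```

The bottle stands upright and released on the pan, and the ring is turned so its zero mark is about 0.1° from the needle tip; I handed it in at about 23 s with the arm clear, but I viewed 11 pictures instead of the allowed 10.

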